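Load the wash basket: level the heap of tappets and lock the hold-down grid

ROBOT

A 7-joint arm with a two-finger parallel gripper is mounted at the origin on a cart in front of the work surface, level with it; the furniture and walls round the work are solid. World frame = base frame: x ahead of the robot, y to its left, z up, the work surface at z = 0. Lengths are in m, angles in rad, forces in N, time in s.
With the tool pointing down it reaches from about 0.4 to 0.85 m from the base axis. Payload 10.4 kg.
Tool frame: the origin (TCP) lies midway between the tips of the shut fingers; the grasp point (between the pads) lies r.grip_point_offset behind it (r.grip_point_offset is the distance from the TCP to the grasp point, in m); z points along the fingers, y is the line along which they close (so a half turn about z gives the same grasp; the last joint's range is limited). The gripper opens to 87 mm and grips with 3 to 60 N. Pads are 19 mm wide; open, the fingers measure 117 mm over their backs; the gripper's body (75 mm by 190 mm) begins 51 mm behind the grasp point.
Start: joints at [-1.182, 0.332, -0.065, 1.46, 0.022, 1.35, -0.088], TCP at [0.25, 0.573, 0.223] pointing down, gripper open.
Joint ranges: [-2.6, 2.6], [-0.5, 2.12], [-1.47, 1.34], [0.16, 2.42], [-1.27, 4.41], [0.06, 2.06], [-2.6, 2.6]. Speed limits (rad/s): [2.22, 2.22, 2.79, 2.79, 3.14, 3.14, 3.14].

INTERFACE

Orientations are given as a unit quaternion [x, y, z, w].
In Python, from bench import r gives the robot as it stands.
- The arm moves only by the tool play_rows, never from a script. Its arguments are lists of equal length, an entry for each row: "claw": the closure, from 0 (fully open) to 1 (shut); "delta_pos": the shift along the tool's x, y, z scaled (see below), a list of three; "delta_rot": the turn, a rotation vector about the tool's x, y, z scaled (see below), a list of three. A call has 1 to 8 rows; each row shifts and turns the commanded pose from where the row before left it, along the tool's axes as they then stand; what a row does not reach is not made up. The controller multiplies each number of a shift by 200 mm and each number of a turn by pi rad. A row lasts 1/10 s, in which the tool goes at most 50 mm and 8.59 degrees, less where a joint would pass 70% of its speed; a pose out of reach is approached as far as the arm can. A call with a number of a shift or a turn outside -1 to 1 is refused whole. A call with a gripper value outside its range is refused whole. The fingers move at their own pace and stop on an object; "squeeze" is the grip in N (left out, the last holds). Time passes only in rows, so rows that do not move let the fingers close. It gives the time, the measured TCP pose, the force, the opening and the grip force at its end, in the units of the state.
- r.read_state(): the state, without advancing time (a new reading comes with each control period).
- r.camera(name): name is "scene" or "side" or "wrist"; returns a dict with "pixels" (420x560x3 uint8, red, green, blue), "camera_matrix" (3x3 intrinsics, pixels), "cam_to_world" (4x4, takes a point from camera to world coordinates); the wrist camera has in their place "hand_eye" (4x4, takes a point from camera to tool coordinates, whose origin is the TCP and whose axes are the flange's). Camera axes: x right, y up, looking along -z (the intrinsics and any distortion apply to the point x, -y, -z); pixel columns grow to the right and rows downward; lengths in m; the calibration is good to about 2 mm. A picture is of the moment at which its call begins: read the wrist's pose just before it. There is no depth.
- r.close_job(): hands the job in; it is judged then, once.
The state is a dict: "time": time; "joint_positions": joint angles; "joint_vel": joint speeds; "joint_torque": joint torques, N m; "ee_pos": TCP position; "eef_rot": TCP orientation; "ft_force": force on the tool from outside, world axes, zero at the start; "torque": the same for the moment, N m; "width": finger opening in m; "grip_force": force on a finger pad.
Only numpy, scipy, OpenCV 4.12 (cv2) and the standard library are available. Lean on these libraries where they do the work, as an engineer would, in place of code of your own. Each camera call takes 0.05 s, during which the arm holds its last target. There are 200 camera calls.

TASK

Get the wash basket ready for the parts cleaner. Spread the heap of five tappets out over the basket floor: one even layer, all standing upright, none touching and about a finger's width or more clear of each other, with some in every quarter of the floor. Then lay the hold-down grid squarely into the basket so that it sits flat on its four corner seats, and only then turn both turn-tabs fully in over it; leave the other things on the bench alone.

Things in the scene. Friction and masses are not known exactly. Their poses are not given: they have to be found in the camera images.
- basket: steel wire-mesh washing basket, fixed on the bench. Origin: centre of its underside on the bench; x along its long side, z up. Inside 220 x 170 mm (x, y), mesh floor 8 mm and rim 42 mm above the bench, walls 4 mm. In each inner corner a flat seat 20 x 20 mm, top 35 mm above the bench, carries the grid. A turn-tab is pivoted on the rim in the middle of each long side
- basket_floor (a point): centre of the basket's floor (top of the mesh, 8 mm above the bench), axes as the basket's; the four quarters of the floor are divided by this point's x and y axes
- basket_seat (a point): centre of the basket at the height of the corner seats (35 mm above the bench): the grid's origin comes here when it is seated; axes as the basket's
- grid: hold-down grid: wire mesh in a steel frame, 212 x 162 mm (x, y), 5 mm thick, strap handle in the middle, about 0.3 kg; fits into the basket with 4 mm to spare all round, either way round. At the start it lies on the bench beside the basket. Origin: centre of its underside; x along its long side, z up
- grid_handle (a point): middle of the grid's strap handle, 34 mm above the grid's underside; the strap runs along the grid's x, 78 mm long, 10 mm wide (grip it across, along the grid's y), 10 mm high, with 24 mm of free space below it
- tappet1: one of five equal bucket tappets (short steel cups standing open end down), 30 mm across, 24 mm high, 55 g. Origin: centre of its underside; z along its axis, up. Standing on the basket floor its origin is 8 mm above the bench, standing on another 32 mm
- tappet2: one of five equal bucket tappets (short steel cups standing open end down), 30 mm across, 24 mm high, 55 g. Origin: centre of its underside; z along its axis, up. Standing on the basket floor its origin is 8 mm above the bench, standing on another 32 mm
- tappet3: one of five equal bucket tappets (short steel cups standing open end down), 30 mm across, 24 mm high, 55 g. Origin: centre of its underside; z along its axis, up. Standing on the basket floor its origin is 8 mm above the bench, standing on another 32 mm
- tappet4: one of five equal bucket tappets (short steel cups standing open end down), 30 mm across, 24 mm high, 55 g. Origin: centre of its underside; z along its axis, up. Standing on the basket floor its origin is 8 mm above the bench, standing on another 32 mm
- tappet5: one of five equal bucket tappets (short steel cups standing open end down), 30 mm across, 24 mm high, 55 g. Origin: centre of its underside; z along its axis, up. Standing on the basket floor its origin is 8 mm above the bench, standing on another 32 mm
- tab_left_body (a joint): turn-tab on the basket's +y long side, turns about a vertical axis with light friction and stays where it is left: 0 = turned fully in, pointing across the rim over the grid's edge (basket's -y); about 1.57 = open, lying along the rim, pointing to the basket's +x; starts open at 1.4 to 1.57
- tab_left_pivot (a point): pivot of that turn-tab (+y side), on the rim 42 mm above the bench; the tab's plate is 16 mm wide, 40 mm long, 43 to 46 mm above the bench
- tab_left_pin (a point): middle of the upright finger pin on the free end of that turn-tab (+y side), 33 mm from the pivot; the pin is 9 mm thick and stands 46 to 64 mm above the bench; push it sideways to turn the tab
- tab_right_body (a joint): turn-tab on the basket's -y long side, turns about a vertical axis with light friction and stays where it is left: 0 = turned fully in, pointing across the rim over the grid's edge (basket's +y); about 1.57 = open, lying along the rim, pointing to the basket's +x; starts open at 1.4 to 1.57
- tab_right_pivot (a point): pivot of that turn-tab (-y side), on the rim 42 mm above the bench; the tab's plate is 16 mm wide, 40 mm long, 43 to 46 mm above the bench
- tab_right_pin (a point): middle of the upright finger pin on the free end of that turn-tab (-y side), 33 mm from the pivot; the pin is 9 mm thick and stands 46 to 64 mm above the bench; push it sideways to turn the tab
- relay: small black cube relay with metal pins on top, 28 mm, lies on the bench; leave it alone. Origin: centre of its underside
- flashlight: black flashlight, 132 mm long, lies on the bench; leave it alone. Origin: centre of its underside
- pliers: pliers with blue grips, 155 mm long, lies on the bench; leave it alone. Origin: centre of its underside
- bolt: hex bolt, 54 mm long, lies on the bench; leave it alone. Origin: centre of its underside
Mind the look-alikes: they are no part of the job. What is shaped like the tappet5 but purple or turquoise is not meant. What is shaped like the tappet2 but red is not meant.

How it is judged:
By the outcome, as a careful person would: the job done as asked, in the order asked, and still so for the second after the job is handed in, with the robot touching nothing.
It also fails if it takes over 72 s, if anything falls off the work surface, if the arm or the gripper's body presses on something with over 40 N, if the wrist force passes 120 N, or if a joint passes its speed limit or range.

## Working session

There is one attempt and no reset: what is moved stays moved. The work goes in short steps, Python scripts to look and compute and a tool call to move; the robot and the scene stay as the last step left them, time stands still between calls to the robot, and variables do not carry over. Pictures are saved under pics/ and viewed, at most 10 in all, crops included, and the job is handed in when it is done.

Besides the shell and the picture viewer there is one more tool, called after "Emit:" as name(argument=value, ...) on one line, values as JSON. play_rows: Moves the arm, as the interface text tells. Shifts and turns lie within -1 to 1; 1 stands for 200 mm of shift or pi rad of turn. Its arguments: {"type":"object","properties":{"claw":{"type":"array"},"delta_pos":{"type":"array"},"delta_rot":{"type":"array"},"squeeze":{"type":"number"}},"required":["claw","delta_pos","delta_rot"]}

```bash
ls; mkdir -p pics; cat > h.py <<'E'
import numpy as np,cv2
from bench import r
from scipy.spatial.transform import Rotation as R
np.set_printoptions(precision=4,suppress=True)
def snap(name,f,save=True):
    s=r.read_state();c=r.camera(name)
    T=np.array(c["cam_to_world"]) if name!="wrist" else None
    if name=="wrist":
        W=np.eye(4);W[:3,:3]=R.from_quat(s["eef_rot"]).as_matrix();W[:3,3]=s["ee_pos"];T=W@np.array(c["hand_eye"])
    np.savez("pics/"+f+".npz",K=c["camera_matrix"],T=T,p=c["pixels"])
    cv2.imwrite("pics/"+f+".png",c["pixels"][:,:,::-1])
def load(f):
    d=np.load("pics/"+f+".npz");return d["K"],d["T"],d["p"]
def px2w(f,uv,z):
    K,T,_=load(f);out=[]
    for u,v in np.atleast_2d(uv):
        d=np.linalg.inv(K)@[u,v,1];d=T[:3,:3]@[d[0],-d[1],-d[2]];o=T[:3,3]
        out.append((o+d*(z-o[2])/d[2]))
    return np.array(out)
def w2px(f,P):
    K,T,_=load(f);out=[]
    for p in np.atleast_2d(P):
        q=T[:3,:3].T@(p-T[:3,3]);q=K@[q[0],-q[1],-q[2]];out.append(q[:2]/q[2])
    return np.array(out)
E
python3 - <<'E'
from h import *
for n in("scene","side"): snap(n,n+"0")
snap("wrist","wrist0")
a=[cv2.imread(f"pics/{n}0.png") for n in("scene","side","wrist")]
print(load("scene0")[1],load("side0")[1],load("scene0")[0],load("wrist0")[1])
print(r.grip_point_offset,r.read_state())
cv2.imwrite("pics/all.png",np.vstack([np.hstack([cv2.resize(x,(400,300)) for x in a[:2]]),np.hstack([cv2.resize(a[2],(400,300)),np.zeros((300,400,3),np.uint8)])]))
E
```

```text
pics
[[ 0.8791  0.177  -0.4425  0.084 ]
 [-0.476   0.3711 -0.7973 -0.7142]
 [ 0.0231  0.9116  0.4105  0.4601]
 [ 0.      0.      0.      1.    ]] [[-0.8848  0.2158 -0.413  -0.0412]
 [-0.4654 -0.4557  0.7588  1.0571]
 [-0.0245  0.8635  0.5037  0.7327]
 [ 0.      0.      0.      1.    ]] [[416.1776   0.     278.0355]
 [  0.     416.1776 211.6517]
 [  0.       0.       1.    ]] [[ 0.4004 -0.8725 -0.2802  0.172 ]
 [ 0.9164  0.3808  0.1237  0.6069]
 [-0.0012 -0.3063  0.9519  0.3847]
 [ 0.      0.      0.      1.    ]]
0.0187 {'time': 0.15, 'joint_positions': array([-1.1816,  0.3327, -0.0647,  1.4607,  0.0216,  1.3499, -0.0885]), 'joint_vel': array([ 0.0014, -0.0011,  0.0001, -0.0022,  0.002 , -0.0004,  0.0015]), 'joint_torque': array([  0.0004, -62.3632,   0.0246, -39.0144,  -0.0612,   0.0373,
         0.0001]), 'ee_pos': array([0.25  , 0.5725, 0.2219]), 'eef_rot': array([ 0.2044,  0.9789, -0.0005, -0.0001]), 'ft_force': array([ 0.8445, -0.0422, -0.0049]), 'torque': array([-0.0355, -0.0115, -0.0216]), 'grip_force': 0.0, 'width': 0.08698199225881326}
```

View pics/all.png

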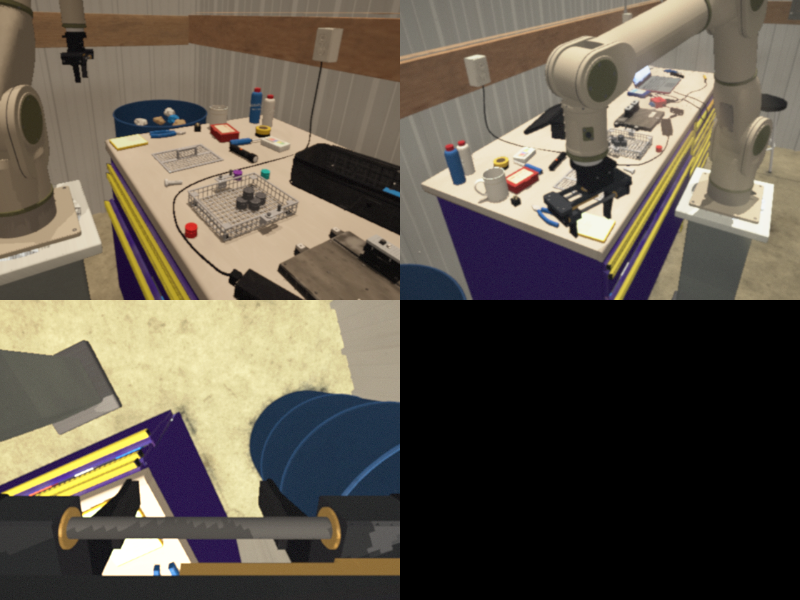

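The scene view shows the basket with the tappet heap at about (340,285) and the grid behind it at about (262,222) in full-resolution pixels. Next I enlarge that area.

```bash
python3 - <<'E'
from h import *
p=load("scene0")[2][:,:,::-1]
cv2.imwrite("pics/c1.png",cv2.resize(p[190:340,205:430],None,fx=3.5,fy=3.5,interpolation=cv2.INTER_CUBIC))
E
```

```text
(no output)
```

View pics/c1.png

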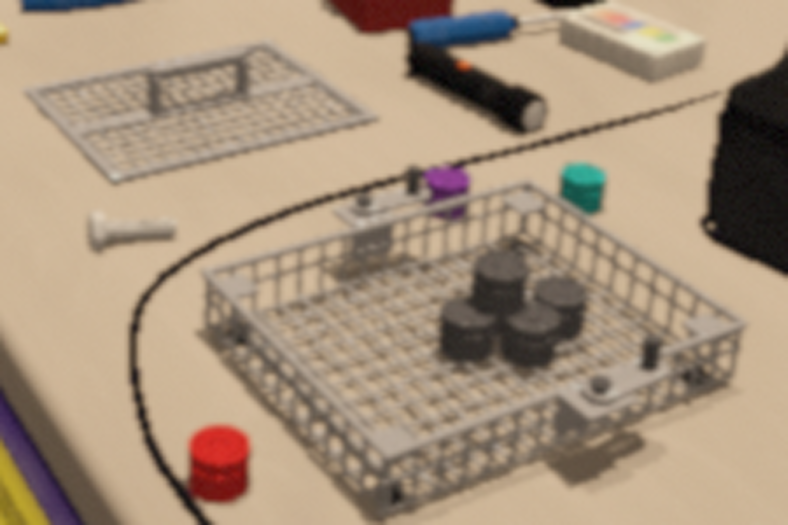

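The crop shows the basket rim corners at crop pixels (208,270), (528,183), (742,325) and (388,457). The grid corners are at (28,93), (268,44), (378,118) and (114,180), and its handle is at about (198,72). The heap is at about (510,305), with the top tappet at (500,262).

```bash
python3 - <<'E'
from h import *
f=lambda a:np.array(a)/3.5+[205,190]
b=px2w("scene0",f([(208,270),(528,183),(742,325),(388,457)]),.042)
g=px2w("scene0",f([(28,93),(268,44),(378,118),(114,180)]),.004)
def an(q):
    print(q[:,:2]); c=q.mean(0); x=(q[1]+q[2]-q[0]-q[3])[:2]/2; y=(q[0]+q[1]-q[2]-q[3])[:2]/2
    print("c",c,"x",np.hypot(*x),np.degrees(np.arctan2(x[1],x[0])),"y",np.hypot(*y),np.degrees(np.arctan2(y[1],y[0])))
an(b);an(g)
print(px2w("scene0",f([(150,68),(245,57)]),.039))
print("tap bases top centres",px2w("scene0",f([(468,312),(532,317),(560,290)]),.032),px2w("scene0",f([(500,264)]),.056))
print("look-alikes red purple turq",px2w("scene0",f([(219,440),(447,178),(583,174)]),.024))
s=r.read_state(); print(R.from_quat(s["eef_rot"]).as_matrix())
W=np.eye(4);W[:3,:3]=R.from_quat(s["eef_rot"]).as_matrix();W[:3,3]=s["ee_pos"]
print(np.linalg.inv(W)@load("wrist0")[1])
E
```

```text
[[ 0.3902 -0.1152]
 [ 0.6087 -0.1127]
 [ 0.6121 -0.2841]
 [ 0.3917 -0.2897]]
c [ 0.5007 -0.2004  0.042 ] x 0.2194883653014214 1.0663268692652885 y 0.17298669310632392 90.82153498121373
[[0.4094 0.2168]
 [0.6143 0.222 ]
 [0.6201 0.0686]
 [0.4127 0.0654]]
c [0.5141 0.1432 0.004 ] x 0.20621451552633133 1.1562480526732457 y 0.15244617555006776 91.72319115595815
[[0.4766 0.1478 0.039 ]
 [0.5468 0.1361 0.039 ]]
tap bases top centres [[ 0.5021 -0.1992  0.032 ]
 [ 0.5298 -0.2182  0.032 ]
 [ 0.5601 -0.204   0.032 ]] [[ 0.521  -0.1984  0.056 ]]
look-alikes red purple turq [[ 0.3407 -0.2253  0.024 ]
 [ 0.5887 -0.0586  0.024 ]
 [ 0.6709 -0.0927  0.024 ]]
[[-0.9164  0.4003 -0.0004]
 [ 0.4003  0.9164 -0.001 ]
 [-0.0001 -0.0011 -1.    ]]
[[-0.0001  0.952   0.3062  0.0852]
 [ 1.      0.0001  0.0001  0.0001]
 [ 0.0001  0.3062 -0.952  -0.1627]
 [ 0.      0.      0.      1.    ]]
```

Emit:
play_rows(claw=[0,0,0,0,0,0,0,0], delta_pos=[[0,0,-0.1],[0,0,-0.1],[0,0,-0.1],[-0.13,-0.18,0],[-0.13,-0.18,0],[-0.13,-0.18,0],[-0.13,-0.18,0],[-0.13,-0.18,0]], delta_rot=[[0,0,-0.0457],[0,0,-0.0457],[0,0,-0.0457],[0,0,0],[0,0,0],[0,0,0],[0,0,0],[0,0,0]])

```text
time: 0.95
ee_pos: [0.3843, 0.3936, 0.2824]
eef_rot: [-0.009, 1.0, 0.0, -0.0]
ft_force: [0.7, 0.3, -0.6]
width: 0.087
grip_force: 0.0
```

Emit:
play_rows(claw=[0,0,0,0,0,0,0,0], delta_pos=[[-0.13,-0.18,0],[-0.13,-0.18,0],[-0.13,-0.18,0],[-0.13,-0.18,0],[-0.13,-0.18,0],[-0.13,-0.18,0],[-0.13,-0.18,0],[0,0,0]], delta_rot=[[0,0,0],[0,0,0],[0,0,0],[0,0,0],[0,0,0],[0,0,0],[0,0,0],[0,0,0]])

```text
time: 1.75
ee_pos: [0.573, 0.1396, 0.2821]
eef_rot: [-0.005, 1.0, -0.002, 0.0]
ft_force: [-0.9, 0.6, -0.6]
width: 0.0868
grip_force: 0.0
```

```bash
python3 -c "
from h import *
snap('wrist','wg')"
```

Emit:
play_rows(claw=[0,0,0,0,0,0,0,0], delta_pos=[[0,-0.24,0],[0,-0.24,0],[0,-0.24,0],[0,-0.24,0],[0,-0.24,0],[0,-0.24,0],[0,-0.24,0],[0,0,0]], delta_rot=[[0,0,0],[0,0,0],[0,0,0],[0,0,0],[0,0,0],[0,0,0],[0,0,0],[0,0,0]])

```text
time: 2.6
ee_pos: [0.5748, -0.196, 0.2824]
eef_rot: [-0.005, 1.0, -0.001, -0.0]
ft_force: [-0.6, 0.3, -0.5]
width: 0.0873
grip_force: 0.0
```

```bash
python3 -c "
from h import *
print(r.read_state()['ee_pos'],r.read_state()['eef_rot'],r.read_state()['joint_positions'])
snap('wrist','wb')
a=load('wg')[2];b=load('wb')[2]
cv2.imwrite('pics/v2.png',cv2.resize(np.hstack([a[:300,:],b[:300,:]])[:,:,::-1],(800,214)))
cv2.imwrite('pics/v2b.png',cv2.resize(b[:400,60:500,::-1],None,fx=1.5,fy=1.5,interpolation=cv2.INTER_CUBIC)[:600])
"
```

```text
[ 0.5748 -0.196   0.2824] [-0.0053  1.     -0.0014 -0.0004] [-0.1164  0.2789  0.4638  1.4397 -0.1214  1.4518  1.9276]
```

View pics/v2b.png

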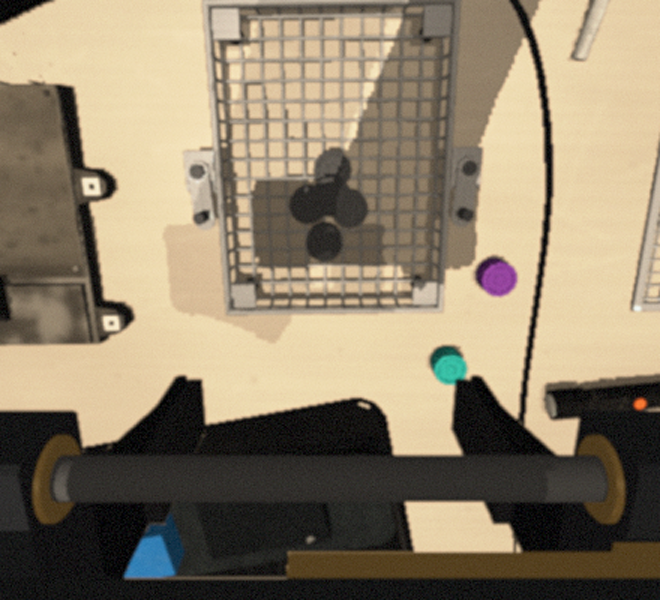

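The wrist view shows the basket's rim corners at about (205,2), (458,2), (443,312) and (228,312). The tabs are open on both long sides, and the heap is at about (330,200). I'll enlarge the heap and look at the grid.

```bash
python3 -c "
from h import *
a=load('wg')[2];b=load('wb')[2]
h=b[85:185,225:335].astype(float); h=np.clip(255*(h/110)**.6,0,255).astype(np.uint8)[:,:,::-1]
h=cv2.resize(h,(385,350),interpolation=cv2.INTER_CUBIC)
g=cv2.resize(a[0:260,120:420,::-1],(404,350),interpolation=cv2.INTER_CUBIC)
cv2.imwrite('pics/v3.png',np.hstack([h,g]))
"
```

```text
(no output)
```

View pics/v3.png

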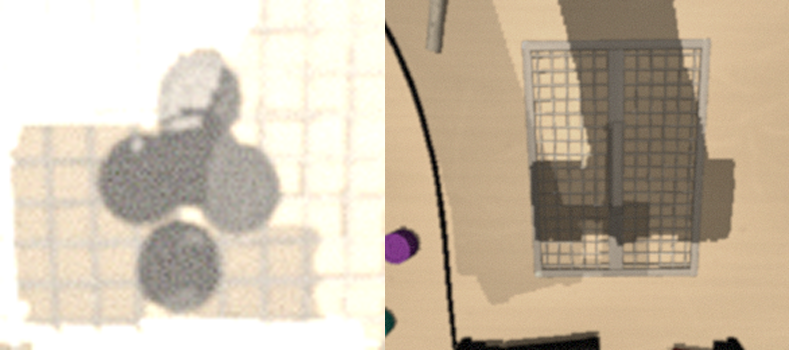

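The left crop shows floor tappets at about (200,92), (140,178), (240,187) and (178,265), with the top one near (185,165). The right crop shows the grid's outer corners at (523,40), (710,40), (697,275) and (535,275), and its handle strap at about (616,180).

```bash
python3 - <<'E'
from h import *
fb=lambda a:np.array(a)/1.5+[60,0]
fh=lambda a:np.array(a)/3.5+[225,85]
fg=lambda a:(np.array(a)-[385,0])/1.347+[120,0]
print("basket near/far z42",px2w("wb",fb([(205,2),(458,2),(443,312),(228,312)]),.042))
print("seat",px2w("wb",fb([(229,24),(437,20),(425,291),(244,291)]),.035))
print("grid",px2w("wg",fg([(523,40),(710,40),(697,275),(535,275)]),.005))
print("handle",px2w("wg",fg([(615,122),(617,237)]),.039))
print("heap z32",px2w("wb",fh([(198,92),(140,178),(240,187),(178,265)]),.032),"top",px2w("wb",fh([(185,165)]),.056))
P=[(.5021,-.1992,.032),(.5298,-.2182,.032),(.5601,-.204,.032),(.521,-.1984,.056)]
print((w2px("wb",P)-[225,85])*3.5)
print("pins",px2w("wb",fb([(201,217),(464,214)]),.064),"piv",px2w("wb",fb([(197,171),(469,168)]),.046))
E
```

```text
basket near/far z42 [[ 0.3935 -0.283   0.042 ]
 [ 0.3918 -0.1089  0.042 ]
 [ 0.6152 -0.1017  0.042 ]
 [ 0.6172 -0.2782  0.042 ]]
seat [[ 0.4054 -0.2684  0.035 ]
 [ 0.4014 -0.1213  0.035 ]
 [ 0.5994 -0.1163  0.035 ]
 [ 0.6011 -0.2655  0.035 ]]
grid [[0.4117 0.0726 0.005 ]
 [0.4102 0.2324 0.005 ]
 [0.6198 0.2369 0.005 ]
 [0.6215 0.076  0.005 ]]
handle [[0.478  0.1516 0.039 ]
 [0.5749 0.1554 0.039 ]]
heap z32 [[ 0.5021 -0.1939  0.032 ]
 [ 0.5302 -0.2131  0.032 ]
 [ 0.5328 -0.1793  0.032 ]
 [ 0.5595 -0.2     0.032 ]] top [[ 0.5236 -0.1978  0.056 ]]
[[181.9099  91.9402]
 [124.9275 176.6533]
 [166.5326 266.4675]
 [183.2976 156.4272]]
pins [[ 0.5374 -0.2899  0.064 ]
 [ 0.5332 -0.0974  0.064 ]] piv [[ 0.5056 -0.2951  0.046 ]
 [ 0.5013 -0.0921  0.046 ]]
```

Emit:
play_rows(claw=[0.4,0.4,0.4,0.4,0.4,0.4,0.4], delta_pos=[[0.051,-0.003,0.19],[0.051,0,0.19],[0.051,0,0.19],[0.051,0,0.19],[0.051,0,0.19],[0,0,0],[0,0,0]], delta_rot=[[0,0,0],[0,0,0],[0,0,0],[0,0,0],[0,0,0],[0,0,0],[0,0,0]])

```text
time: 3.35
ee_pos: [0.5264, -0.1893, 0.0934]
eef_rot: [-0.01, 1.0, 0.0, 0.0]
ft_force: [-0.0, -1.0, 1.5]
width: 0.0527
grip_force: 0.0
```

```bash
python3 - <<'E'
from h import *
s=r.read_state();print(s['ee_pos'],s['eef_rot'],s['width'])
snap('wrist','w4');snap('scene','s4');snap('side','d4')
p=s['ee_pos'];print("tcp in scene",w2px('s4',p),"side",w2px('d4',p), "bask",w2px('d4',(.5035,-.1935,.04)))
a=load('s4')[2][190:340,270:420,::-1];b=load('w4')[2][:,:,::-1]
c=w2px('d4',(.5035,-.1935,.04))[0].astype(int);print(c)
d=load('d4')[2][:,:,::-1];y=max(0,c[1]-50);x=min(max(0,c[0]-75),410);d=d[y:y+100,x:x+150];print(x,y)
cv2.imwrite('pics/v4.png',np.hstack([np.vstack([cv2.resize(a,(360,360),interpolation=2),cv2.resize(d,(360,240),interpolation=2)]),np.vstack([cv2.resize(b,(440,330)),np.zeros((270,440,3),np.uint8)])]))
E
```

```text
[ 0.5264 -0.1893  0.0934] [-0.0104  0.9999  0.0003  0.    ] 0.0526727866220844
tcp in scene [[349.0802 244.9491]] side [[306.2115 179.1919]] bask [[312.7636 194.2179]]
[312 194]
237 144
```

View pics/v4.png

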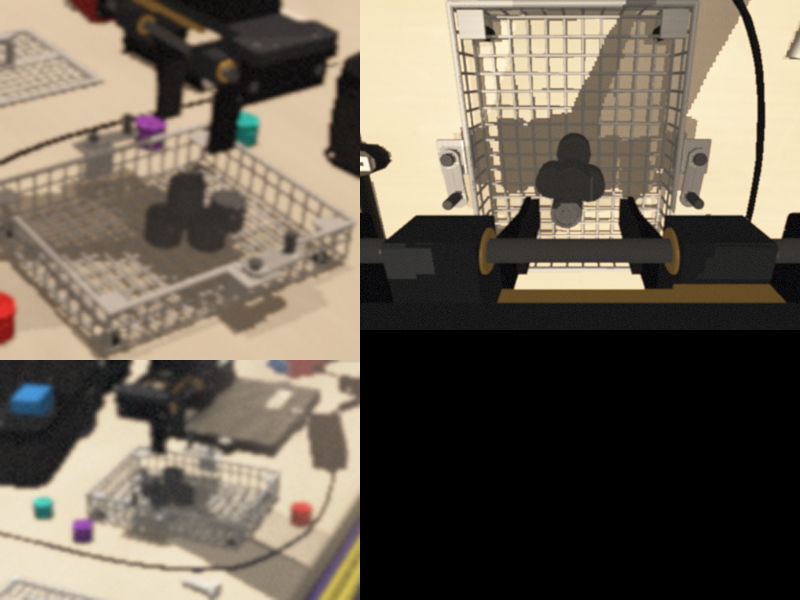

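The scene crop shows the fingers above and behind the heap. In the wrist view the tab screws are at (447,158) and (699,158) in the right panel, the basket's near corners are at (450,2) and (698,2), and the tappets are near (573,150), (552,182), (590,182) and (566,213). I'll recompute from this still view.

```bash
python3 - <<'E'
from h import *
s=r.read_state();print(s['ee_pos'],s['eef_rot'],s['joint_vel'])
snap('wrist','w5')
f=lambda a:(np.array(a)-[360,0])/.7857
print("piv",px2w("w5",f([(447,158),(699,158)]),.048))
print("rimc",px2w("w5",f([(450,2),(698,2)]),.042))
print("heap32",px2w("w5",f([(573,148),(552,182),(590,182),(566,213)]),.032))
print("sc: fingertips proj",w2px('s4',s['ee_pos']))
P=[(.5021,-.1939,.032),(.5302,-.2131,.032),(.5328,-.1793,.032),(.5595,-.2,.032),(.5236,-.1978,.056)]
print(w2px("w5",P)*.7857+[360,0])
h=load('w5')[2][145:305,205:340].astype(float); h=np.clip(255*(h/110)**.6,0,255).astype(np.uint8)[:,:,::-1]
cv2.imwrite('pics/v5.png',cv2.resize(h,None,fx=3.7,fy=3.7,interpolation=2))
E
```

```text
[ 0.5277 -0.1905  0.0948] [-0.01    0.9999 -0.0002  0.0018] [ 0.006   0.0017  0.0026  0.0078 -0.0012 -0.0048  0.0016]
piv [[ 0.5062 -0.2974  0.048 ]
 [ 0.5021 -0.0936  0.048 ]]
rimc [[ 0.3935 -0.2833  0.042 ]
 [ 0.3901 -0.1094  0.042 ]]
heap32 [[ 0.4999 -0.1959  0.032 ]
 [ 0.5317 -0.2143  0.032 ]
 [ 0.531  -0.1802  0.032 ]
 [ 0.5625 -0.2016  0.032 ]]
sc: fingertips proj [[350.1106 244.3946]]
[[575.2545 150.5273]
 [553.3206 180.4839]
 [590.966  183.8909]
 [567.7301 210.1795]
 [569.5639 184.0318]]
```

View pics/v5.png

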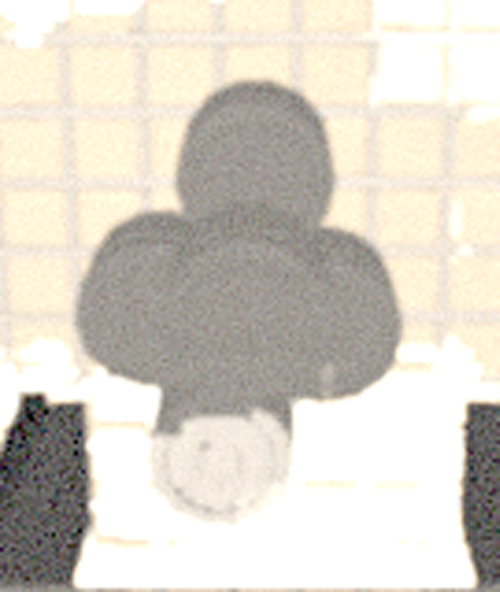

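This shows the floor tappets at (252,150), (148,300), (335,300) and (220,465), with the top tappet's disc centred near (243,312).

```bash
python3 - <<'E'
from h import *
f=lambda a:np.array(a)/3.7+[205,145]
print(px2w("w5",f([(255,150),(148,290),(330,305),(220,468)]),.032),px2w("w5",f([(243,310)]),.056))
E
```

```text
[[ 0.4979 -0.194   0.032 ]
 [ 0.5255 -0.2138  0.032 ]
 [ 0.5278 -0.1793  0.032 ]
 [ 0.5627 -0.1999  0.032 ]] [[ 0.5199 -0.1954  0.056 ]]
```

Emit:
play_rows(claw=[0.4,0.4,0.4,0.4,0.75,0.75,0.75,0.75], delta_pos=[[0.03,-0.027,0.1],[0,0,0.1],[0,0,0.075],[0,0,0],[0,0,0],[0,0,0],[0,0,0],[0,0,0]], delta_rot=[[0,0,0],[0,0,0],[0,0,0],[0,0,0],[0,0,0],[0,0,0],[0,0,0],[0,0,0]], squeeze=10)

```text
time: 4.35
ee_pos: [0.5203, -0.1963, 0.0382]
eef_rot: [-0.01, 1.0, -0.0, 0.001]
ft_force: [-0.3, 0.4, 2.5]
width: 0.0302
grip_force: 10.0
```

Emit:
play_rows(claw=[0.75,0.75,0.75,0.75,0.75,0.75,0.75,0.75], delta_pos=[[0,0,-0.11],[0,0,-0.1],[0.192,0.106,0],[0.192,0.106,0],[0,0,0.11],[0,0,0.11],[0,0,0.08],[0,0,0.02]], delta_rot=[[0,0,0],[0,0,0],[0,0,0],[0,0,0],[0,0,0],[0,0,0],[0,0,0],[0,0,0]])

```text
time: 5.15
ee_pos: [0.4412, -0.155, 0.0144]
eef_rot: [-0.009, 1.0, 0.0, -0.001]
ft_force: [-0.5, 0.2, -0.2]
width: 0.0296
grip_force: 10.0
```

Emit:
play_rows(claw=[0.75,0.75], delta_pos=[[0,0,0],[0,0,0]], delta_rot=[[0,0,0],[0,0,0]])

```text
time: 5.35
ee_pos: [0.4427, -0.1555, 0.0163]
eef_rot: [-0.009, 1.0, -0.0, 0.0]
ft_force: [0.5, 0.6, -0.7]
width: 0.0297
grip_force: 10.0
```

Emit:
play_rows(claw=[0.75,0.48,0.48,0.48,0.48,0.46,0.46,0.46], delta_pos=[[0,0,0.01],[0,0,0],[0,0,0],[0,0,-0.1],[0,0,-0.205],[-0.201,-0.078,0],[-0.201,-0.078,0],[-0.2,-0.078,0]], delta_rot=[[0,0,0],[0,0,0],[0,0,0],[0,0,0],[0,0,0],[0,0,0],[0,0,0],[0,0,0]])

```text
time: 6.15
ee_pos: [0.5655, -0.1999, 0.0756]
eef_rot: [-0.01, 1.0, 0.0, 0.001]
ft_force: [0.5, -1.0, 0.7]
width: 0.047
grip_force: 0.0
```

Emit:
play_rows(claw=[0.46,0.46,0.46,0.75,0.75,0.75,0.75], delta_pos=[[0,0,0.11],[0,0,0.11],[0,0,0.09],[0,0,0],[0,0,0],[0,0,0],[0,0,0]], delta_rot=[[0,0,0],[0,0,0],[0,0,0],[0,0,0],[0,0,0],[0,0,0],[0,0,0]])

```text
time: 6.85
ee_pos: [0.5641, -0.2, 0.0137]
eef_rot: [-0.009, 1.0, -0.0, 0.001]
ft_force: [0.0, 0.9, 2.9]
width: 0.0298
grip_force: 10.0
```

Emit:
play_rows(claw=[0.75,0.75,0.75,0.75,0.75,0.75,0.48,0.48], delta_pos=[[0,0,-0.1],[0,0,-0.065],[-0.015,-0.185,0],[0,0,0],[0,0,0.1],[0,0,0.065],[0,0,0],[0,0,0]], delta_rot=[[0,0,0],[0,0,0],[0,0,0],[0,0,0],[0,0,0],[0,0,0],[0,0,0],[0,0,0]])

```text
time: 7.65
ee_pos: [0.5671, -0.2365, 0.0126]
eef_rot: [-0.01, 1.0, 0.0, -0.0]
ft_force: [0.1, 0.9, 0.8]
width: 0.0387
grip_force: 0.0
```

Emit:
play_rows(claw=[0.48,0.48,0.48,0.48,0.48,0.48,0.48], delta_pos=[[0,0,-0.11],[0,0,-0.2],[0.196,0.111,0],[0,0,0],[0,0,0],[0,0,0],[0,0,0]], delta_rot=[[0,0,0],[0,0,0],[0,0,0],[0,0,0.0463],[0,0,0.0463],[0,0,0.0463],[0,0,0.0463]])

```text
time: 8.35
ee_pos: [0.5279, -0.215, 0.0755]
eef_rot: [0.28, 0.96, 0.0, 0.001]
ft_force: [-0.5, 0.6, 0.0]
width: 0.0452
grip_force: 0.0
```

Emit:
play_rows(claw=[0.48,0.48,0.48,0.48,0.48,0.48], delta_pos=[[0,0,0],[0,0,0],[0,0,0],[0,0,0],[0,0,0],[0,0,0]], delta_rot=[[0,0,0.0463],[0,0,0.0463],[0,0,0.0463],[0,0,0.0463],[0,0,0],[0,0,0]])

```text
time: 8.95
ee_pos: [0.5278, -0.2151, 0.075]
eef_rot: [0.54, 0.842, 0.0, 0.0]
ft_force: [0.0, -0.4, -0.4]
width: 0.0453
grip_force: 0.0
```

```bash
python3 - <<'E'
from h import *
s=r.read_state();print(s['ee_pos'],s['eef_rot'],s['width']);M=R.from_quat(s['eef_rot']).as_matrix();print(M)
snap('wrist','w6');snap('scene','s6')
p=s['ee_pos']
B=np.array([.5265,-.2138,.032]);C=np.array([.5295,-.1793,.032]);A=np.array([.499,-.194,.032])
print(w2px('w6',[A,B,C]))
b=load('w6')[2].astype(float); b=np.clip(255*(b/160)**.6,0,255).astype(np.uint8)[40:340,120:440,::-1]
a=load('s6')[2][200:320,270:420,::-1]
cv2.imwrite('pics/v6.png',np.hstack([cv2.resize(b,(480,450),interpolation=2),cv2.resize(a,(320,450),interpolation=2)]))
E
```

```text
[ 0.5278 -0.2151  0.075 ] [0.5396 0.8419 0.0002 0.0002] 0.045276683480023866
[[-0.4176  0.9086  0.0005]
 [ 0.9086  0.4176  0.0001]
 [-0.0002  0.0005 -1.    ]]
[[251.1128 191.6103]
 [278.163  235.8582]
 [305.8407 190.6154]]
```

View pics/v6.png

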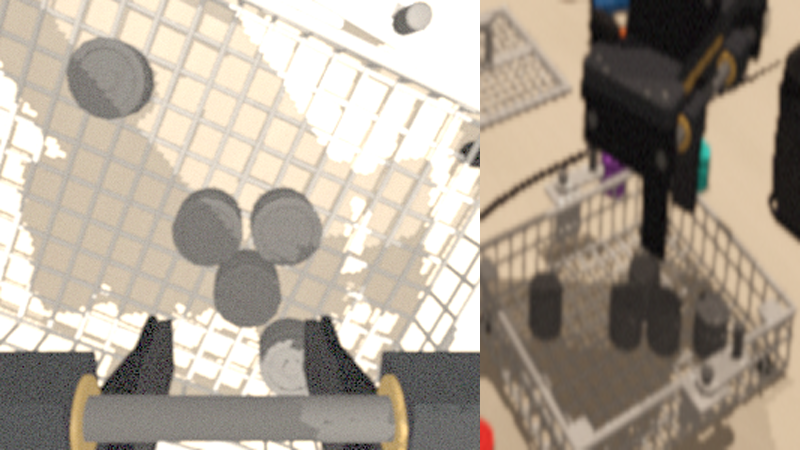

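The wrist view shows tappets A (206,230), C (287,226), B (247,290), D (285,360) and E (111,78), all standing. The fingers straddle B with clear space on either side.

```bash
python3 - <<'E'
from h import *
f=lambda a:np.array(a)/1.5+[120,40]
q=px2w("w6",f([(207,228),(247,288),(286,226),(285,358),(111,78)]),.032);print(q)
s=r.read_state();M=R.from_quat(s['eef_rot']).as_matrix()
print(M.T@(q[1]-s['ee_pos']))
E
```

```text
[[ 0.503  -0.1925  0.032 ]
 [ 0.5292 -0.2096  0.032 ]
 [ 0.5322 -0.1781  0.032 ]
 [ 0.5589 -0.233   0.032 ]
 [ 0.4466 -0.154   0.032 ]]
[0.0045 0.0037 0.0428]
```

Emit:
play_rows(claw=[0.48,0.48,0.48,0.48,0.75,0.75,0.75,0.75], delta_pos=[[0.003,0,0.11],[0,0,0.11],[0,0,0.088],[0,0,0],[0,0,0],[0,0,0],[0,0,0],[0,0,0]], delta_rot=[[0,0,0],[0,0,0],[0,0,0],[0,0,0],[0,0,0],[0,0,0],[0,0,0],[0,0,0]])

```text
time: 9.85
ee_pos: [0.5281, -0.215, 0.014]
eef_rot: [0.541, 0.841, 0.0, 0.001]
ft_force: [0.1, 0.6, 5.5]
width: 0.0295
grip_force: 10.0
```

Emit:
play_rows(claw=[0.75,0.75,0.75,0.75,0.75,0.75,0.75,0.75], delta_pos=[[0,0,-0.11],[0,0,-0.11],[0,0,-0.11],[0,0,0],[0,0,0],[0,0,0],[0,0,0],[0,0,0]], delta_rot=[[0,0,0],[0,0,-0.0463],[0,0,-0.0463],[0,0,-0.0463],[0,0,-0.0463],[0,0,-0.0463],[0,0,-0.0463],[0,0,-0.0463]])

```text
time: 10.65
ee_pos: [0.5272, -0.2148, 0.0792]
eef_rot: [0.06, 0.998, 0.0, 0.0]
ft_force: [0.3, 0.4, -0.4]
width: 0.0294
grip_force: 10.0
```

Emit:
play_rows(claw=[0.75,0.75,0.75,0.75,0.75,0.75,0.75], delta_pos=[[0,0,0],[0.206,-0.056,0],[0.206,-0.056,0],[0,0,0.11],[0,0,0.11],[0,0,0.1],[0,0,0]], delta_rot=[[0,0,-0.0463],[0,0,0],[0,0,0],[0,0,0],[0,0,0],[0,0,0],[0,0,0]])

```text
time: 11.35
ee_pos: [0.4442, -0.2385, 0.0135]
eef_rot: [-0.009, 1.0, 0.0, -0.001]
ft_force: [-0.9, -0.8, -1.0]
width: 0.0294
grip_force: 10.0
```

Emit:
play_rows(claw=[0.75,0.75], delta_pos=[[0,0,0],[0,0,0]], delta_rot=[[0,0,0],[0,0,0]])

```text
time: 11.55
ee_pos: [0.4458, -0.2389, 0.0159]
eef_rot: [-0.009, 1.0, -0.0, 0.001]
ft_force: [-0.4, -0.2, -1.2]
width: 0.03
grip_force: 10.0
```

Emit:
play_rows(claw=[0.75,0.48,0.48,0.48,0.48,0.46,0.46,0.46], delta_pos=[[0,0,0.01],[0,0,0],[0,0,0],[0,0,-0.1],[0,0,-0.205],[-0.145,0.096,0],[-0.145,0.096,0],[-0.144,0.097,0]], delta_rot=[[0,0,0],[0,0,0],[0,0,0],[0,0,0],[0,0,0],[0,0,0],[0,0,0],[0,0,0]])

```text
time: 12.35
ee_pos: [0.5323, -0.1785, 0.0746]
eef_rot: [-0.009, 1.0, 0.0, 0.001]
ft_force: [0.1, 0.7, 0.2]
width: 0.0469
grip_force: 0.0
```

Emit:
play_rows(claw=[0.46,0.46,0.46,0.75,0.75,0.75,0.75], delta_pos=[[0,0,0.11],[0,0,0.11],[0,0,0.09],[0,0,0],[0,0,0],[0,0,0],[0,0,0]], delta_rot=[[0,0,0],[0,0,0],[0,0,0],[0,0,0],[0,0,0],[0,0,0],[0,0,0]])

```text
time: 13.05
ee_pos: [0.5315, -0.1795, 0.0129]
eef_rot: [-0.009, 1.0, -0.0, 0.001]
ft_force: [-0.6, -0.5, 3.4]
width: 0.0294
grip_force: 10.0
```

Emit:
play_rows(claw=[0.75,0.75,0.75,0.75,0.75,0.75,0.48,0.48], delta_pos=[[0,0,-0.1],[0,0,-0.065],[-0.165,0.13,0],[0,0,0],[0,0,0.1],[0,0,0.065],[0,0,0],[0,0,0]], delta_rot=[[0,0,0],[0,0,0],[0,0,0],[0,0,0],[0,0,0],[0,0,0],[0,0,0],[0,0,0]])

```text
time: 13.85
ee_pos: [0.5633, -0.1529, 0.0121]
eef_rot: [-0.009, 1.0, 0.0, -0.0]
ft_force: [-1.1, 0.3, 0.2]
width: 0.0388
grip_force: 0.0
```

Emit:
play_rows(claw=[0.48,0.3,0.3,0.3,0.3,0.3,0.3,0.3], delta_pos=[[0,0,-0.11],[0,0,-0.2],[-0.02,-0.04,-0.24],[-0.02,-0.04,-0.24],[-0.02,-0.04,-0.24],[-0.02,-0.04,-0.24],[0,0,0],[0,0,0]], delta_rot=[[0,0,0],[0,0,0],[0,0,0],[0,0,0],[0,0,0],[0,0,0],[0,0,0],[0,0,0]])

```text
time: 14.65
ee_pos: [0.5804, -0.185, 0.2677]
eef_rot: [-0.009, 1.0, -0.0, 0.001]
ft_force: [0.4, 0.7, -1.1]
width: 0.0607
grip_force: 0.0
```

```bash
python3 - <<'E'
from h import *
s=r.read_state();print(s['ee_pos'],s['eef_rot'],s['joint_vel'])
snap('wrist','w7')
b=load('w7')[2].astype(float); b=np.clip(255*(b/200)**.7,0,255).astype(np.uint8)[0:260,140:420,::-1]
cv2.imwrite('pics/v7.png',cv2.resize(b,None,fx=2.3,fy=2.3,interpolation=2))
E
```

```text
[ 0.5804 -0.185   0.2677] [-0.009   1.     -0.0002  0.0015] [-0.0077  0.0282 -0.018   0.0564 -0.002  -0.0125 -0.0012]
```

View pics/v7.png

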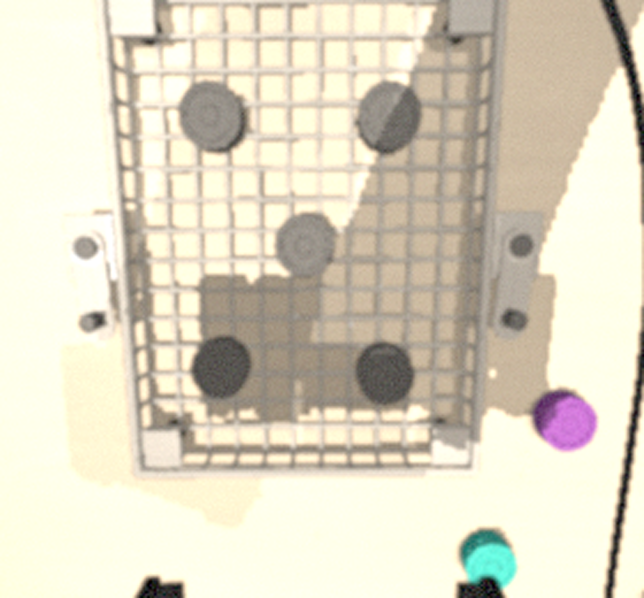

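The wrist view shows the five tappets standing apart, like the five on a die: (212,116), (390,116), (306,244), (221,366) and (385,372). The tab screws are at (86,246) and (521,244), and the far rim corners at (137,471) and (476,467). The placed tappets sit at known poses, so I use them to correct the camera bias.

```bash
python3 - <<'E'
from h import *
f=lambda a:np.array(a)/2.3+[140,0]
t=px2w("w7",f([(212,116),(390,116),(221,366),(385,372)]),.032)
k=np.array([(.444,-.239),(.4427,-.1555),(.5643,-.2366),(.5627,-.1528)])
print(t[:,:2]-k,(t[:,:2]-k).mean(0)); bias=(t[:,:2]-k).mean(0)
pv=px2w("w7",f([(86,246),(521,244)]),.049)[:,:2]-bias; print("piv",pv,pv.mean(0))
rm=px2w("w7",f([(137,471),(476,467)]),.042)[:,:2]-bias; print("far",rm,rm.mean(0))
w=px2w("w7",f([(112,30),(500,30)]),.042)[:,:2]-bias; print("sides",w,w.mean(0))
print("pins",px2w("w7",f([(96,320),(513,319)]),.064)[:,:2]-bias)
print("A",px2w("w7",f([(306,244)]),.032)[:,:2]-bias)
fb=lambda a:(np.array(a)-[385,0])/1.347+[120,0]
g=px2w("wg",fb([(523,40),(710,40),(697,275),(535,275)]),.005)[:,:2];print("grid",g.mean(0))
E
```

```text
[[ 0.003   0.0025]
 [ 0.0028  0.0009]
 [-0.0018  0.0018]
 [ 0.0013  0.0011]] [0.0013 0.0016]
piv [[ 0.5037 -0.2956]
 [ 0.4992 -0.0945]] [ 0.5014 -0.195 ]
far [[ 0.6144 -0.2794]
 [ 0.6091 -0.1053]] [ 0.6118 -0.1924]
sides [[ 0.4134 -0.2796]
 [ 0.4104 -0.1106]] [ 0.4119 -0.1951]
pins [[ 0.5356 -0.2891]
 [ 0.5318 -0.0987]]
A [[ 0.5013 -0.1941]]
grid [0.5158 0.1545]
```

Emit:
play_rows(claw=[0.3,0.3,0.3,0.3,0.3,0.3,0.3,0.3], delta_pos=[[0.0375,0.2125,0],[0.0375,0.2125,0],[0.0375,0.2125,0],[0.0375,0.2125,0],[0.0375,0.2125,0],[0.0375,0.2125,0],[0.0375,0.2125,0],[0.0375,0.2125,0]], delta_rot=[[0,0,0],[0,0,0],[0,0,0],[0,0,0],[0,0,0],[0,0,0],[0,0,0],[0,0,0]])

```text
time: 15.5
ee_pos: [0.5121, 0.1561, 0.2646]
eef_rot: [-0.01, 1.0, -0.0, -0.001]
ft_force: [1.2, 0.2, 0.1]
width: 0.0611
grip_force: 0.0
```

Emit:
play_rows(claw=[0.3,0.3,0.3,0.3,0.3,0.3,0.3], delta_pos=[[0,0,0.21],[0,0,0.21],[0,0,0.21],[0,0,0.21],[0,0,0],[0,0,0],[0,0,0]], delta_rot=[[0,0,0],[0,0,0],[0,0,0],[0,0,0],[0,0,0],[0,0,0],[0,0,0]])

```text
time: 16.2
ee_pos: [0.5147, 0.1549, 0.1]
eef_rot: [-0.009, 1.0, 0.001, 0.001]
ft_force: [0.5, 0.6, -1.2]
width: 0.0607
grip_force: 0.0
```

```bash
python3 - <<'E'
from h import *
s=r.read_state();print(s['ee_pos'],s['eef_rot'],s['joint_vel'])
snap('wrist','w8');snap('scene','s8')
b=load('w8')[2][0:330,60:500,::-1]; a=load('s8')[2][170:250,190:330,::-1]
cv2.imwrite('pics/v8.png',np.hstack([cv2.resize(b,(600,450),interpolation=2),cv2.resize(a,(200,450),interpolation=2)]))
E
```

```text
[0.5147 0.1549 0.1   ] [-0.0095  1.      0.0006  0.0012] [ 0.0015 -0.0094  0.0018 -0.006  -0.001  -0.0066  0.0007]
```

Emit:
play_rows(claw=[0.3,0.3,0.3,0.3,0.8,1,1,1], delta_pos=[[0,-0.005,0.15],[0,0,0.15],[0,0,0.11],[0,0,0],[0,0,0],[0,0,0],[0,0,0],[0,0,0]], delta_rot=[[0,0,0],[0,0,0],[0,0,0],[0,0,0],[0,0,0],[0,0,0],[0,0,0],[0,0,0]], squeeze=35)

```text
time: 17.1
ee_pos: [0.5143, 0.1537, 0.017]
eef_rot: [-0.009, 1.0, 0.0, 0.001]
ft_force: [-0.7, 0.5, -0.3]
width: 0.0369
grip_force: 0.0
```

Emit:
play_rows(claw=[1,1], delta_pos=[[0,0,0],[0,0,0]], delta_rot=[[0,0,0],[0,0,0]])

```text
time: 17.3
ee_pos: [0.5138, 0.1535, 0.0162]
eef_rot: [-0.009, 1.0, 0.0, 0.0]
ft_force: [0.2, 0.5, 0.3]
width: 0.0208
grip_force: 0.0
```

Emit:
play_rows(claw=[1,1,1,1], delta_pos=[[0,0,0],[0,0,0],[0,0,0],[0,0,0]], delta_rot=[[0,0,0],[0,0,0],[0,0,0],[0,0,0]])

```text
time: 17.7
ee_pos: [0.5137, 0.1535, 0.016]
eef_rot: [-0.009, 1.0, 0.0, -0.0]
ft_force: [-0.7, -0.7, 1.2]
width: 0.0096
grip_force: 35.0
```

Emit:
play_rows(claw=[1,1,1,1,1,1,1,1], delta_pos=[[0,0,-0.1],[0,0,-0.2],[0,0,-0.2],[0,-0.1,0],[0.012,-0.2,0],[0.012,-0.2,0],[0.012,-0.2,0],[0.012,-0.2,0]], delta_rot=[[0,0,0],[0,0,0],[0,0,0],[0,0,0],[0,0,0],[0,0,0],[0,0,0],[0,0,0]])

```text
time: 18.5
ee_pos: [0.5069, -0.0283, 0.1157]
eef_rot: [-0.01, 1.0, 0.0, -0.0]
ft_force: [0.4, 0.6, -2.0]
width: 0.0093
grip_force: 35.0
```

Emit:
play_rows(claw=[1,1,1,1,1,1,1,1], delta_pos=[[0.012,-0.2,0],[0.012,-0.2,0],[0.012,-0.2,0],[0.01,-0.142,0],[0,-0.1,0],[0,0,0.1],[0,0,0.1],[0,0,0.05]], delta_rot=[[0,0,0],[0,0,0],[0,0,0],[0,0,0],[0,0,0],[0,0,0],[0,0,0],[0,0,0]])

```text
time: 19.3
ee_pos: [0.5003, -0.195, 0.0641]
eef_rot: [-0.009, 1.0, 0.0, -0.001]
ft_force: [-0.1, 1.3, -3.0]
width: 0.01
grip_force: 35.0
```

Emit:
play_rows(claw=[1,1,1], delta_pos=[[0,0,0],[0,0,0],[0,0,0]], delta_rot=[[0,0,0],[0,0,0],[0,0,0]])

```text
time: 19.6
ee_pos: [0.5021, -0.1953, 0.0668]
eef_rot: [-0.01, 1.0, -0.0, 0.001]
ft_force: [0.4, 0.6, -1.7]
width: 0.0096
grip_force: 35.0
```

```bash
python3 - <<'E'
from h import *
s=r.read_state();print(s['ee_pos'],s['eef_rot'],s['joint_vel'])
snap('wrist','w9');snap('scene','s9');snap('side','d9')
b=load('w9')[2][:,:,::-1]; a=load('s9')[2][200:340,240:430,::-1];d=load('d9')[2][140:245,235:385,::-1]
w=load('w8')[2][0:330,60:500,::-1]
cv2.imwrite('pics/v9.png',np.vstack([np.hstack([cv2.resize(b[0:300],(560,300)),cv2.resize(d,(240,300),interpolation=2)]),np.hstack([cv2.resize(a,(400,300),interpolation=2),cv2.resize(w,(400,300),interpolation=2)])]))
E
```

```text
[ 0.5021 -0.1953  0.0668] [-0.0096  1.     -0.0001  0.0007] [ 0.0015 -0.0023 -0.0008  0.0026  0.0003 -0.002   0.0013]
```

View pics/v9.png

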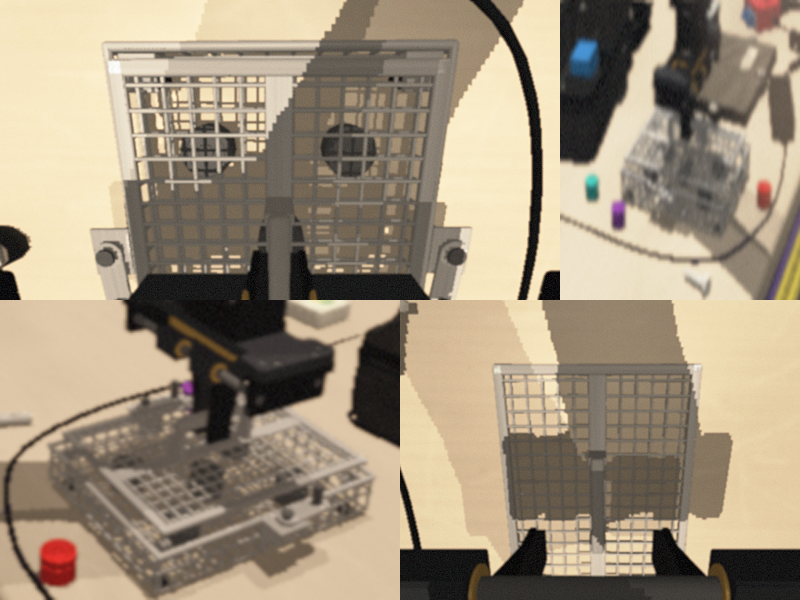

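The wrist panel shows the grid held over the basket. The grid's near corners are at about (112,61) and (452,59), and the outer near rim corners at (104,43) and (458,41), so it looks close to aligned. I'll quantify that with intensity profiles.

```bash
python3 - <<'E'
from h import *
g=cv2.cvtColor(load('w9')[2],cv2.COLOR_RGB2GRAY)
for c in(170,240): print("col",c,"rows36-80",g[36:80,c-2:c+3].mean(1).astype(int))
for rr in(90,): print("row",rr,"L 100-150",g[rr-1:rr+2,100:150].mean(0).astype(int)," R 420-470",g[rr-1:rr+2,420:470].mean(0).astype(int))
gr=px2w('w9',[(112,61),(452,59)],.056);rm=px2w('w9',[(104,43),(458,41)],.042);print(gr,rm,gr.mean(0)-rm.mean(0))
s=r.read_state()
# ideal projections given grid centred on TCP / basket at (.502,-.195)
a=np.radians(1.1);X=np.array([np.cos(a),np.sin(a),0]);Y=np.array([-np.sin(a),np.cos(a),0])
T=s['ee_pos'];c=np.array([T[0],T[1],0])
print("grid pred",w2px('w9',[c-.106*X+q*.081*Y+[0,0,.056] for q in(-1,1)]))
b=np.array([.502,-.195,0]);print("rim outer",w2px('w9',[b-.114*X+q*.089*Y+[0,0,.042] for q in(-1,1)]),"rim inner",w2px('w9',[b-.110*X+q*.085*Y+[0,0,.042] for q in(-1,1)]))
E
```

```text
col 170 rows36-80 [238 239 238 238 227 197 194 213 225 229 227 218 201 180 152 120  97 100
 105 103  97  98 124 162 182 192 196 196 196 196 198 195 197 197 198 198
 195 188 173 151 115  77  48  41]
col 240 rows36-80 [223 223 222 208 178 161 175 191 208 215 207 187 168 151 128 102  90  84
  90 124 165 181 166 162 174 186 190 193 194 194 194 192 194 191 192 194
 192 186 172 151 149 172 184 182]
row 90 L 100-150 [235 236 235 236 236 236 234 228 216 206 202 209 218 222 222 223 223 225
 226 227 228 228 228 222 208 181 140 106  96  96  94  90  92  91 108 154
 209 222 196 144 113 111 115 121 128 132 152 190 213 219]  R 420-470 [125 127 116 100  98  96  95 101 107  92  84  83  96 109 122 129 135 134
 130 134 131 131 130 128 128 128 125 126 132 133 129 124 127 135 144 146
 143 143 144 143 144 144 141 147 154 161 169 198 225 235]
[[ 0.4013 -0.2745  0.056 ]
 [ 0.3974 -0.1163  0.056 ]] [[ 0.3918 -0.2837  0.042 ]
 [ 0.3876 -0.1083  0.042 ]] [0.0096 0.0006 0.014 ]
grid pred [[102.7792  51.997 ]
 [453.1731  51.9004]]
rim outer [[ 98.445   38.2016]
 [458.7329  38.0944]] rim inner [[107.7778  47.0846]
 [449.3959  46.9877]]
```

Emit:
play_rows(claw=[1,1,1,1,1,1,1], delta_pos=[[0.007,-0.002,0],[0,0,0],[0,0,0.025],[0,0,0.025],[0,0,0.015],[0,0,0],[0,0,0]], delta_rot=[[0,0,0],[0,0,0],[0,0,0],[0,0,0],[0,0,0],[0,0,0],[0,0,0]])

```text
time: 20.45
ee_pos: [0.5001, -0.1957, 0.0528]
eef_rot: [-0.009, 1.0, 0.0, -0.0]
ft_force: [0.1, -0.4, -1.9]
width: 0.0095
grip_force: 35.0
```

Emit:
play_rows(claw=[1,1,1], delta_pos=[[0,0,0.01],[0,0,0],[0,0,0]], delta_rot=[[0,0,0],[0,0,0],[0,0,0]])

```text
time: 20.75
ee_pos: [0.5002, -0.1957, 0.051]
eef_rot: [-0.009, 1.0, 0.0, 0.0]
ft_force: [1.0, -0.6, -2.1]
width: 0.0096
grip_force: 35.0
```

Emit:
play_rows(claw=[1,1,1], delta_pos=[[0,0,0.008],[0,0,0],[0,0,0]], delta_rot=[[0,0,0],[0,0,0],[0,0,0]])

```text
time: 21.05
ee_pos: [0.5002, -0.1957, 0.0509]
eef_rot: [-0.009, 1.0, 0.0, 0.0]
ft_force: [-7.6, 4.4, 18.4]
width: 0.0097
grip_force: 35.0
```

Emit:
play_rows(claw=[1,0.5,0.5,0.5,0.5,0.5,0.5,0.5], delta_pos=[[0,0,-0.008],[0,0,0],[0,0,0],[0,0,0],[0,0,0],[0,0,-0.15],[0,0,-0.25],[0,0,0]], delta_rot=[[0,0,0],[0,0,0],[0,0,0],[0,0,0],[0,0,0],[0,0,0],[0,0,0],[0,0,0]])

```text
time: 21.85
ee_pos: [0.5032, -0.1971, 0.1367]
eef_rot: [-0.009, 1.0, -0.001, 0.004]
ft_force: [0.2, -0.8, 0.0]
width: 0.0428
grip_force: 0.0
```

Emit:
play_rows(claw=[1,1,1,1,1,1], delta_pos=[[-0.03,0,-0.2],[-0.03,0,-0.2],[-0.03,0,0],[0,0,0],[0,0,0],[0,0,0]], delta_rot=[[0,0,0],[0,0,0],[0,0,0],[0,0,0],[0,0,0],[0,0,0]])

```text
time: 22.45
ee_pos: [0.5173, -0.1953, 0.2097]
eef_rot: [-0.009, 1.0, 0.0, -0.001]
ft_force: [-0.2, 0.2, 0.0]
width: 0.0049
grip_force: 0.0
```

```bash
python3 - <<'E'
from h import *
s=r.read_state();print(s['ee_pos'],s['eef_rot'],s['joint_vel'].max(),s['width'],s['joint_positions'])
snap('wrist','w10');snap('scene','s10')
print(load('w10')[0])
a=np.radians(1.2);X=np.array([np.cos(a),np.sin(a),0]);Y=np.array([-np.sin(a),np.cos(a),0]);b=np.array([.502,-.195,0])
for z,h,k in((.040,.106,.081),(.047,.106,.081)):print(z,w2px('w10',[b+p*h*X+q*k*Y+[0,0,z] for p,q in((-1,-1),(-1,1),(1,1),(1,-1))]).round())
g=cv2.cvtColor(load('w10')[2],cv2.COLOR_RGB2GRAY)
print(w2px('w10',[b-.114*X-.05*Y+[0,0,.042]]),w2px('w10',[b-.110*X-.05*Y+[0,0,.042]]))
E
```

```text
[ 0.5173 -0.1953  0.2097] [-0.0093  1.      0.0002 -0.001 ] 0.0028519995880890974 0.0049107401991152115 [-0.1542  0.1867  0.4924  1.6957 -0.0912  1.2842  1.9465]
[[343.291    0.     278.7544]
 [  0.     343.291  210.3121]
 [  0.       0.       1.    ]]
0.04 [[188.  58.]
 [370.  57.]
 [354. 271.]
 [204. 272.]]
0.047 [[186.  57.]
 [372.  56.]
 [356. 274.]
 [203. 275.]]
[[221.69    47.6537]] [[221.9302  52.6287]]
```

Emit:
play_rows(claw=[0.6,0.6,0.6,0.6,0.6,0.6,0.6,0.6], delta_pos=[[-0.028,0.162,0],[-0.028,0.162,0],[-0.027,0.161,0],[0,0,0.22],[0,0,0.22],[0,0,0.22],[0,0,0.13],[0,0,0]], delta_rot=[[0,0,0],[0,0,0],[0,0,0],[0,0,0],[0,0,0],[0,0,0],[0,0,0],[0,0,0]])

```text
time: 23.35
ee_pos: [0.5298, -0.0978, 0.0492]
eef_rot: [-0.009, 1.0, 0.0, -0.004]
ft_force: [-0.2, 0.3, 0.2]
width: 0.0346
grip_force: 0.0
```

Emit:
play_rows(claw=[1,1,1,1,1,1], delta_pos=[[0,0,0],[0,0,0],[0,0,0],[0,0,0],[0,0,0],[0,0,0]], delta_rot=[[0,0,0],[0,0,0],[0,0,0],[0,0,0],[0,0,0],[0,0,0]], squeeze=8)

```text
time: 23.95
ee_pos: [0.5337, -0.0979, 0.0538]
eef_rot: [-0.01, 1.0, 0.0, 0.001]
ft_force: [0.6, 1.4, 5.9]
width: 0.0084
grip_force: 8.0
```

Emit:
play_rows(claw=[1,1,1,1,1,1,1,1], delta_pos=[[0.0095,-0.0385,-0.01],[0.0185,-0.035,0],[0.0265,-0.0295,0],[0.033,-0.0225,0],[0.037,-0.014,0],[0.039,-0.0045,0],[0.015,0,0],[0,0,0]], delta_rot=[[0,0,0],[0,0,0],[0,0,0],[0,0,0],[0,0,0],[0,0,0],[0,0,0],[0,0,0]])

```text
time: 24.75
ee_pos: [0.4989, -0.1265, 0.0556]
eef_rot: [-0.01, 1.0, 0.0, 0.002]
ft_force: [8.1, 5.3, -2.8]
width: 0.0084
grip_force: 8.0
```

Emit:
play_rows(claw=[1,1], delta_pos=[[0,0,0],[0,0,0]], delta_rot=[[0,0,0],[0,0,0]])

```text
time: 24.95
ee_pos: [0.499, -0.1266, 0.0556]
eef_rot: [-0.01, 1.0, 0.0, 0.002]
ft_force: [7.1, 6.8, -1.1]
width: 0.0085
grip_force: 8.0
```

Emit:
play_rows(claw=[0.6,0.6,0.6,0.6,0.6], delta_pos=[[0,0,0],[0,0,0],[0,0,0],[0,0,-0.2],[0,0,-0.24]], delta_rot=[[0,0,0],[0,0,0],[0,0,0],[0,0,0],[0,0,0]])

```text
time: 25.45
ee_pos: [0.4956, -0.128, 0.1423]
eef_rot: [-0.009, 1.0, -0.0, -0.002]
ft_force: [0.6, -0.4, -0.1]
width: 0.0332
grip_force: 0.0
```

Emit:
play_rows(claw=[0.6,0.6,0.6,0.6,0.6,0.6,0.6], delta_pos=[[-0.044,-0.204,0],[-0.044,-0.204,0],[-0.044,-0.204,0],[-0.043,-0.203,0],[0,0,0],[0,0,0],[0,0,0]], delta_rot=[[0,0,0],[0,0,0],[0,0,0],[0,0,0],[0,0,0],[0,0,0],[0,0,0]])

```text
time: 26.15
ee_pos: [0.5355, -0.2889, 0.1426]
eef_rot: [-0.01, 1.0, 0.0, -0.0]
ft_force: [0.2, 0.4, 0.1]
width: 0.0349
grip_force: 0.0
```

Emit:
play_rows(claw=[0.6,0.6,0.6,0.6,1,1,1,1], delta_pos=[[0,0,0.2],[0,0,0.15],[0,0,0.093],[0,0,0],[0,0,0],[0,0,0],[0,0,0],[0,0,0]], delta_rot=[[0,0,0],[0,0,0],[0,0,0],[0,0,0],[0,0,0],[0,0,0],[0,0,0],[0,0,0]])

```text
time: 26.95
ee_pos: [0.5364, -0.2901, 0.0553]
eef_rot: [-0.01, 1.0, -0.0, 0.001]
ft_force: [0.4, -0.5, 1.1]
width: 0.0101
grip_force: 0.6
```

Emit:
play_rows(claw=[1,1], delta_pos=[[0,0,0],[0,0,0]], delta_rot=[[0,0,0],[0,0,0]])

```text
time: 27.15
ee_pos: [0.5365, -0.2902, 0.0551]
eef_rot: [-0.009, 1.0, -0.0, 0.001]
ft_force: [0.9, -1.2, 4.2]
width: 0.0087
grip_force: 8.0
```

Then the arc, release, lift, and move to a viewing pose.

Emit:
play_rows(claw=[1,1,1,1,1,1,1,1], delta_pos=[[0.0115,0.0365,0],[0.019,0.033,0],[0.0265,0.028,0],[0.032,0.0205,0],[0.0355,0.013,0],[0.038,0.0045,0],[0.015,0,0],[0,0,0]], delta_rot=[[0,0,0],[0,0,0],[0,0,0],[0,0,0],[0,0,0],[0,0,0],[0,0,0],[0,0,0]])

```text
time: 27.95
ee_pos: [0.4993, -0.2624, 0.0544]
eef_rot: [-0.01, 1.0, 0.001, 0.0]
ft_force: [1.8, 1.5, 5.5]
width: 0.0084
grip_force: 8.0
```

Emit:
play_rows(claw=[1,0.6,0.6,0.6,0.6,0.6], delta_pos=[[0,0,0],[0,0,0],[0,0,0],[0,0,0],[0,0,-0.2],[0,0,-0.24]], delta_rot=[[0,0,0],[0,0,0],[0,0,0],[0,0,0],[0,0,0],[0,0,0]])

```text
time: 28.55
ee_pos: [0.4978, -0.2627, 0.1412]
eef_rot: [-0.009, 1.0, 0.001, -0.003]
ft_force: [0.6, -0.7, 1.1]
width: 0.0334
grip_force: 0.0
```

Emit:
play_rows(claw=[0.6,0.6,0.6,0.6,0.6,0.6,0.6], delta_pos=[[-0.1,0.11,-0.17],[-0.1,0.11,-0.17],[-0.1,0.11,-0.17],[-0.1,0,-0.17],[0,0,0],[0,0,0],[0,0,0]], delta_rot=[[0,0,0],[0,0,0],[0,0,0],[0,0,0],[0,0,0],[0,0,0],[0,0,0]])

```text
time: 29.25
ee_pos: [0.5774, -0.1963, 0.2769]
eef_rot: [-0.009, 1.0, 0.0, -0.001]
ft_force: [-0.5, -0.7, -0.8]
width: 0.0347
grip_force: 0.0
```

```bash
python3 - <<'E'
from h import *
s=r.read_state();print(s['time'],s['ee_pos'])
snap('wrist','w11');snap('scene','s11')
b=load('w11')[2][:270,120:440,::-1]; a=load('s11')[2][210:340,245:430,::-1]
w=load('w10')[2][30:290,140:420,::-1]
cv2.imwrite('pics/v10.png',np.hstack([cv2.resize(b,None,fx=1.35,fy=2.22*.9,interpolation=2)[:540] if 0 else cv2.resize(b,(430,363),interpolation=2),cv2.resize(a,(370,363),interpolation=2)]))
E
```

```text
29.25 [ 0.5774 -0.1963  0.2769]
```

View pics/v10.png

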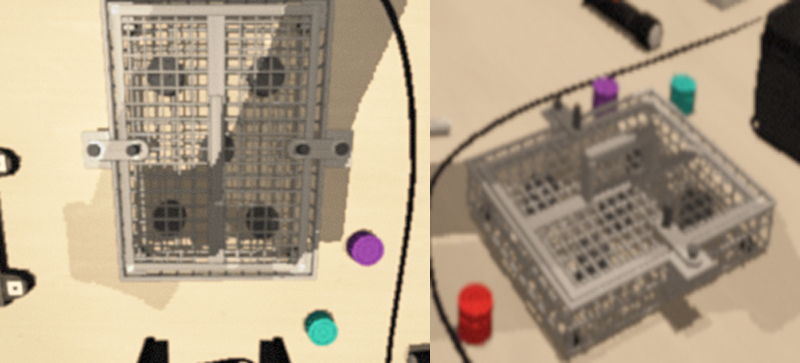

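The final view shows all five tappets under the grid, the grid sitting inside the rim, and both tabs pointing in: screws at (94,150) and (342,149), pins at (134,149) and (302,149). I'll do one numeric check of the tab angles.

```bash
python3 - <<'E'
from h import *
f=lambda a:np.array(a)/1.344+[120,0]
pv=px2w("w11",f([(94,150),(342,149)]),.049);pn=px2w("w11",f([(134,149),(302,149)]),.064)
d=(pn-pv)[:,:2];print(d,np.hypot(*d.T));ax=pv[1]-pv[0];print(np.degrees(np.arctan2(*ax[:2])),np.degrees([np.arctan2(d[0,0],d[0,1]),np.arctan2(-d[1,0],-d[1,1])]))
E
```

```text
[[-0.0018  0.0351]
 [ 0.0002 -0.0353]] [0.0351 0.0353]
-1.2379668851257148 [-2.9501 -0.3631]
```

```bash
python3 -c "
from bench import r
print(r.close_job())"
```

```text
the job is handed in; nothing more can be done
None
```

The job is handed in at about 29 s of the 72 s allowed: five tappets standing apart with one in each quarter and one in the centre, the grid down at seat height inside the basket, and both turn-tabs then turned in to within about 2° of square by image measurement.

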